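Deal desiccant canisters to the storage trays

ROBOT

A 6-joint arm with a two-finger parallel gripper is mounted at the origin on the work surface. World frame = base frame: x ahead of the robot, y to its left, z up, the work surface at z = 0. Lengths are in m, angles in degrees, forces in N, time in s.
With the tool pointing down it reaches from about 0.25 to 0.725 m from the base axis. Payload 9.7 kg.
Tool frame: the origin (TCP) lies where the fingers leave the gripper's body, on its centre line; the fingertips stand 73 mm ahead of it and the grasp point (between the pads) lies 54 mm ahead of it; z points along the fingers, y is the line along which they close (so a half turn about z gives the same grasp; the last joint's range is limited). The gripper opens to 85 mm and grips with 20 to 120 N. Pads are 22 mm wide; open, the fingers measure 114 mm over their backs; the gripper's body (76 mm by 85 mm) begins 54 mm behind the grasp point. The pads swing forward as they close: fully open they stand 13 mm farther back than shut.
Start: joints at [76.031, 4.979, 10.078, 95.1, 0, 90], TCP at [0.133, 0.534, 0.304] pointing down, gripper open.
Joint ranges: [-179.16, 179.16], [-48.56, 103.87], [-65.8, 70.77], [-126.05, 130.52], [-82.76, 87.17], [-180, 180]. Speed limits (degrees/s): [127.2, 127.2, 147.25, 180, 180, 180].

INTERFACE

Orientations are given as [roll, pitch, yaw] about the fixed x, y, z axes, in that order (R = Rz(yaw) Ry(pitch) Rx(roll)).
In Python, from workcell import sensors, imaging, bot gives the robot as it stands.
- The arm moves only by the tool apply_moves, never from a script. Its argument "rows" is a list of rows, each a list of 3 entries, a list of its own where there are three numbers: the shift along the tool's x, y, z in units of 10 cm (1.0 is 10 cm), then the turn, a rotation vector about the tool's x, y, z in units of 30 degrees (1.0 is 30 degrees), then the opening, from 0 (shut) to 1 (fully open). A call has 1 to 20 rows; each row is the pose to reach, as a shift and turn from the pose commanded when the call began, along the tool's axes at that moment; what a row does not reach only later rows make up. A row lasts 1/10 s, in which the tool goes at most 50 mm and 8.59 degrees, less where a joint would pass 70% of its speed; a pose out of reach is approached as far as the arm can. A call with a number of a shift or a turn outside -1 to 1 is refused whole. A call with a gripper value outside its range is refused whole. The fingers move at their own pace and stop on an object; "force" is the grip in N (left out, the last holds). Time passes only in rows, so rows that repeat a pose let the fingers close. It gives the time, the measured TCP pose, the force, the opening and the grip force at its end, in the units of the state.
- sensors.get_obs(): the state, without advancing time (a new reading comes with each control period).
- imaging.camera(name): name is "side" or "top" or "wrist"; returns (picture, depth): 384x512x3 uint8, red, green, blue; 384x512 float32, m along the optical axis (not along the pixel's ray), 0 where there is no reading.
- imaging.get_calibration(name): a dict with "intrinsics" (3x3 intrinsics, pixels), "dist_coeffs" ([k1, k2, p1, p2, k3] as OpenCV has them; the pictures are not rectified), "world_from_camera" (4x4, takes a point from camera to world coordinates). Camera axes: x right, y down, z forward; pixel columns grow to the right and rows downward; lengths in m; the calibration is good to about 2 mm. A picture is of the moment at which its call begins: read the wrist's pose just before it. get_calibration takes no time and is no camera call; for the wrist camera it gives the pose at the moment of the call.
- bot.job_done(): hands the job in; it is judged then, once.
The state is a dict: "time": time; "q": joint angles; "qd": joint speeds; "joint_efforts": joint torques, N m; "ee_pos": TCP position; "tcp_rot": TCP orientation; "wrist_force": force on the tool from outside, world axes, zero at the start; "torque": the same for the moment, N m; "opening": finger opening in m; "grasp_force": force on a finger pad.
Only numpy, scipy, OpenCV 4.12 (cv2) and the standard library are available. Lean on these libraries where they do the work, as an engineer would, in place of code of your own. Each camera call takes 0.05 s, during which the arm holds its last target. There are 200 camera calls.

TASK

Deal the three perforated aluminium canisters out to the three grey trays, one per tray in turn: first the tray next to the carry handle, then the middle tray, then the far tray, so that in the end every tray holds exactly one. Set each canister down upright inside its tray and let go of it before dealing the next; do not drop it in from a height.

Things in the scene. Friction and masses are not known exactly. Their poses are not given: they have to be found in the camera images.
- trays: three empty shallow grey trays in a row on a plywood board fixed to the table; upright dark steel handle, 39 mm tall, at one end. Origin: under the middle tray's centre, at table height; y runs along the row towards the handle, z up. Tray centres: y = +142 mm (first), 0 (middle), -142 mm (last), x = 0. Trays are 124 mm square inside; floor 10 mm, rim 22 mm above the origin; walls 4 mm thick
- canister1_mid (a point): an upright bare aluminium canister, 44 mm across, 50 mm tall, about 70 g, with rings of small dark holes in its flat top (the other small things nearby have none). The three canisters are alike; any may go to any tray. This point is its centre, 25 mm above its foot; z is its axis. It starts on the table, at least 25 mm clear all round
- canister2_mid (a point): an upright bare aluminium canister, 44 mm across, 50 mm tall, about 70 g, with rings of small dark holes in its flat top (the other small things nearby have none). The three canisters are alike; any may go to any tray. This point is its centre, 25 mm above its foot; z is its axis. It starts on the table, at least 25 mm clear all round
- canister3_mid (a point): an upright bare aluminium canister, 44 mm across, 50 mm tall, about 70 g, with rings of small dark holes in its flat top (the other small things nearby have none). The three canisters are alike; any may go to any tray. This point is its centre, 25 mm above its foot; z is its axis. It starts on the table, at least 25 mm clear all round
Things that resemble listed ones, but are neither listed nor needed, are in the scene too. Leave any blue look-alike of the part that bears canister1_mid alone. Leave any orange look-alike of the part that bears canister3_mid alone.

How it is judged:
By the outcome, as a careful person would: the job done as asked, in the order asked, and still so for the second after the job is handed in, with the robot touching nothing.
It also fails if it takes over 72 s, if anything falls off the work surface, if the arm or the gripper's body presses on something with over 40 N, if the wrist force passes 120 N, or if a joint passes its speed limit or range.

## Working session

There is one attempt and no reset: what is moved stays moved. The work goes in short steps, Python scripts to look and compute and a tool call to move; the robot and the scene stay as the last step left them, time stands still between calls to the robot, and variables do not carry over. Pictures are saved under pics/ and viewed, at most 10 in all, crops included, and the job is handed in when it is done.

Besides the shell and the picture viewer there is one more tool, called after "Request:" by a JSON object that holds its "method" and its "body". apply_moves: Moves the arm, as the interface text tells. Its arguments: {"type":"object","properties":{"rows":{"type":"array"},"force":{"type":"number"}},"required":["rows"]}

```bash
mkdir -p pics; ls
python3 - <<'E'
from workcell import sensors, imaging, bot
import cv2, numpy as np
print(sensors.get_obs())
for n in ("top","side"):
    p,d=imaging.camera(n); cv2.imwrite(f"pics/{n}0.png",p[:,:,::-1]); np.savez(f"pics/{n}0.npz",p=p,d=d)
    c=imaging.get_calibration(n); print(n,c)
E
```

```text
pics
{'time': 0.0, 'q': array([ 7.60330739e+01,  5.01130571e+00,  1.00353772e+01,  9.50999153e+01,
       -8.13887594e-04,  8.99993378e+01]), 'qd': array([-0.04830596,  0.04467772,  0.05209169, -0.01139186,  0.09101948,
        0.03932664]), 'joint_efforts': array([ 2.38587359e-03, -5.20382380e+01,  4.64809585e+01,  1.59718422e-02,
        1.47315877e-04, -1.05526178e-05]), 'ee_pos': array([0.13272048, 0.53361236, 0.3031893 ]), 'tcp_rot': array([-1.79924156e+02,  8.13010312e-04,  1.66033737e+02]), 'wrist_force': array([ 0.17091175,  0.11261136, -0.59625075]), 'torque': array([-0.01161188,  0.00666264, -0.00508284]), 'grasp_force': 0.0, 'opening': 0.08527378346337315}
top {'intrinsics': array([[359.62519946,   0.        , 255.87518925],
       [  0.        , 359.62519946, 192.87830559],
       [  0.        ,   0.        ,   1.        ]]), 'dist_coeffs': array([-0.02796494,  0.        ,  0.        ,  0.        ,  0.        ]), 'world_from_camera': array([[-0.00675272, -0.98543917,  0.16989424,  0.34538218],
       [-0.99929911,  0.01290576,  0.03513865, -0.13900494],
       [-0.03681961, -0.16953788, -0.98483563,  0.95924325],
       [ 0.        ,  0.        ,  0.        ,  1.        ]])}
side {'intrinsics': array([[372.81312465,   0.        , 253.20232706],
       [  0.        , 372.81312465, 194.0051916 ],
       [  0.        ,   0.        ,   1.        ]]), 'dist_coeffs': array([-0.08782997,  0.        ,  0.        ,  0.        ,  0.        ]), 'world_from_camera': array([[-0.9997253 , -0.02243507,  0.00678177,  0.48604117],
       [-0.01732007,  0.5122332 , -0.85867174,  0.73847244],
       [ 0.01579051, -0.85855333, -0.51248107,  0.57832417],
       [ 0.        ,  0.        ,  0.        ,  1.        ]])}
```

View pics/top0.png

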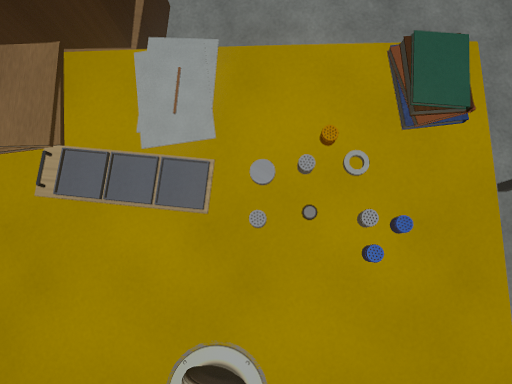

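View pics/side0.png

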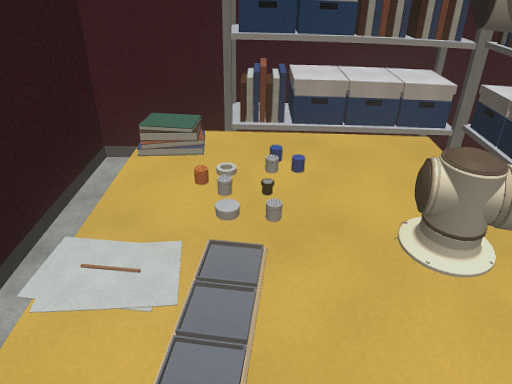

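The top view shows the perforated canisters at about (306,163), (369,218) and (257,218). The trays are at about (83,173), (131,178) and (184,183), with the handle at (42,168). The side view agrees.

```bash
cat > h.py <<'E'
import cv2, numpy as np
from workcell import sensors, imaging, bot
def ray(cal,uv,z):
    K,D,T=cal["intrinsics"],cal["dist_coeffs"],cal["world_from_camera"]
    n=cv2.undistortPoints(np.float64(uv).reshape(-1,1,2),K,D).reshape(-1,2)
    d=np.c_[n,np.ones(len(n))]@T[:3,:3].T; o=T[:3,3]
    return o+d*((z-o[2])/d[:,2])[:,None]
E
python3 - <<'E'
from h import *
p=np.load("pics/top0.npz")["p"]; cal=imaging.get_calibration("top")
hsv=cv2.cvtColor(p,cv2.COLOR_RGB2HSV)
m=((hsv[:,:,1]<70)).astype(np.uint8)
light=m*(hsv[:,:,2]>105).astype(np.uint8)
light=cv2.morphologyEx(light,cv2.MORPH_CLOSE,np.ones((5,5)))
for c in cv2.findContours(light,cv2.RETR_EXTERNAL,cv2.CHAIN_APPROX_NONE)[0]:
    a=cv2.contourArea(c); (u,v),r=cv2.minEnclosingCircle(c)
    if 80<a<1500 and v>100: print("light",np.round((u,v,r),1),a,np.round(ray(cal,(u,v),.05),4))
g=(m*((hsv[:,:,2]<130)&(hsv[:,:,2]>50))).astype(np.uint8)
g=cv2.morphologyEx(g,cv2.MORPH_OPEN,np.ones((3,3)))
n,l,s,ce=cv2.connectedComponentsWithStats(g)
for i in range(1,n):
    if s[i,4]>1200 and s[i,0]<230 and s[i,1]>120:
        c=cv2.findContours((l==i).astype(np.uint8),cv2.RETR_EXTERNAL,cv2.CHAIN_APPROX_NONE)[0][0]
        b=cv2.boxPoints(cv2.minAreaRect(c)); w=ray(cal,b,.016)
        print("tray",s[i],ce[i],np.round(w[:,:2],4).tolist(),w.mean(0).round(4), np.round(ray(cal,ce[i],.014),4))
k=(hsv[:,:,2]<60)[140:200,20:60]; v,u=np.nonzero(k); print("handle",u.mean()+20,v.mean()+140)
E
```

```text
light [257.  218.    8.6] 209.0 [[ 0.4375 -0.109   0.05  ]]
light [369.3 217.2   8.9] 204.5 [[ 0.4364 -0.3917  0.05  ]]
light [262.  170.9  12.7] 458.5 [[ 0.5598 -0.1228  0.05  ]]
light [306.3 162.    8.3] 190.0 [[ 0.5818 -0.238   0.05  ]]
light [356.1 162.1  12.6] 453.0 [[ 0.5796 -0.3662  0.05  ]]
light [494.2 157.9  26.2] 666.5 [[ 0.5859 -0.7225  0.05  ]]
tray [  56  148   52   51 2085] [ 82.12278177 172.83165468] [[0.5124, 0.4443], [0.6564, 0.43], [0.6303, 0.304], [0.4886, 0.3211]] [0.5719 0.3748 0.016 ] [[0.571  0.3749 0.014 ]]
tray [ 103  152   56   52 2223] [131.60233918 177.78947368] [[0.4975, 0.3115], [0.6338, 0.3054], [0.6148, 0.1616], [0.4805, 0.1709]] [0.5567 0.2374 0.016 ] [[0.5547 0.2343 0.014 ]]
tray [ 155  156   54   53 2409] [181.69240349 182.37318389] [[0.4808, 0.1682], [0.6163, 0.1603], [0.5997, 0.0217], [0.4659, 0.0327]] [0.5407 0.0957 0.016 ] [[0.5399 0.0954 0.014 ]]
handle 46.300578034682076 171.35260115606937
```

```bash
cat >> h.py <<'E'
def plan(p,yaw,tgt,tyaw):
    "calls (shift/10cm, turn/30deg about tool z) from a tool-down pose to another"
    p=np.array(p,float); i=0
    while np.linalg.norm(tgt-p)>.002 or abs(tyaw-yaw)>1.5:
        a=np.radians(yaw); R=np.array([[np.cos(a),np.sin(a),0],[np.sin(a),-np.cos(a),0],[0,0,-1]])
        s=R.T@(tgt-p)/.1; s/=max(1,abs(s).max()); s=s.round(2)
        t=round(np.clip((yaw-tyaw)/30,-1,1),2)
        p=p+R@s*.1; yaw-=30*t; i+=1
        print(s.tolist(),[0,0,float(t)],"->",p.round(3),round(yaw,1), "dist",round(float(np.linalg.norm(R@s*100))),"mm")
def now():
    o=sensors.get_obs(); return o["ee_pos"],o["tcp_rot"][2]
E
python3 - <<'E'
from h import *
plan(*now(),np.array([.4375,-.109,.183]),45)
E
```

```text
[-0.82, -1.0, 0.22] [0, 0, 1.0] -> [0.188 0.417 0.281] 136.0 dist 131 mm
[-1.0, -0.38, 0.18] [0, 0, 1.0] -> [0.234 0.32  0.263] 106.0 dist 108 mm
[-1.0, 0.17, 0.17] [0, 0, 1.0] -> [0.278 0.229 0.246] 76.0 dist 103 mm
[-1.0, 0.82, 0.22] [0, 0, 1.0] -> [0.333 0.112 0.224] 46.0 dist 131 mm
[-0.38, 1.0, 0.18] [0, 0, 0.03] -> [0.379 0.015 0.206] 45.1 dist 108 mm
[-0.36, 1.0, 0.18] [0, 0, 0.0] -> [ 0.424 -0.081  0.188] 45.1 dist 108 mm
[-0.1, 0.29, 0.05] [0, 0, 0.0] -> [ 0.438 -0.109  0.183] 45.1 dist 31 mm
```

Request:
{"method": "apply_moves", "body": {"rows": [[[-0.82,-1.0,0.22],[0,0,1.0],1],[[-0.82,-1.0,0.22],[0,0,1.0],1],[[-0.82,-1.0,0.22],[0,0,1.0],1],[[-0.82,-1.0,0.22],[0,0,1.0],1]]}}

```text
time: 0.5
ee_pos: [0.1892, 0.414, 0.2815]
tcp_rot: [-180.0, 0.1, 135.6]
wrist_force: [-0.5, 0.0, 0.1]
opening: 0.0854
grasp_force: 0.0
```

Request:
{"method": "apply_moves", "body": {"rows": [[[-1.0,-0.38,0.18],[0,0,1.0],1],[[-1.0,-0.38,0.18],[0,0,1.0],1],[[-1.0,-0.38,0.18],[0,0,1.0],1],[[-1.0,-0.38,0.18],[0,0,1.0],1]]}}

```text
time: 0.9
ee_pos: [0.2344, 0.3184, 0.2636]
tcp_rot: [-180.0, 0.0, 105.5]
wrist_force: [0.2, 0.7, 0.1]
opening: 0.0852
grasp_force: 0.0
```

Request:
{"method": "apply_moves", "body": {"rows": [[[-1.0,0.17,0.17],[0,0,1.0],1],[[-1.0,0.17,0.17],[0,0,1.0],1],[[-1.0,0.17,0.17],[0,0,1.0],1],[[-1.0,0.17,0.17],[0,0,1.0],1]]}}

```text
time: 1.3
ee_pos: [0.2783, 0.2271, 0.2465]
tcp_rot: [-180.0, 0.0, 75.5]
wrist_force: [0.1, 0.4, 0.3]
opening: 0.0853
grasp_force: 0.0
```

Request:
{"method": "apply_moves", "body": {"rows": [[[-1.0,0.82,0.22],[0,0,1.0],1],[[-1.0,0.82,0.22],[0,0,1.0],1],[[-1.0,0.82,0.22],[0,0,1.0],1],[[-1.0,0.82,0.22],[0,0,1.0],1]]}}

```text
time: 1.7
ee_pos: [0.3338, 0.1091, 0.2239]
tcp_rot: [180.0, 0.1, 45.5]
wrist_force: [-0.7, -0.0, -1.0]
opening: 0.0853
grasp_force: 0.0
```

Request:
{"method": "apply_moves", "body": {"rows": [[[-0.38,1.0,0.18],[0,0,0.03],1],[[-0.38,1.0,0.18],[0,0,0.03],1],[[-0.38,1.0,0.18],[0,0,0.03],1],[[-0.38,1.0,0.18],[0,0,0.03],1],[[-0.38,1.0,0.18],[0,0,0.03],1]]}}

```text
time: 2.2
ee_pos: [0.3785, 0.0155, 0.2069]
tcp_rot: [-180.0, 0.0, 45.1]
wrist_force: [0.9, 0.7, 0.5]
opening: 0.0852
grasp_force: 0.0
```

Run:
```python
from h import *
print(now(),sensors.get_obs()["time"])
c=imaging.get_calibration("wrist"); p,d=imaging.camera("wrist"); cv2.imwrite("pics/w0.png",p[:,:,::-1]); np.savez("pics/w0.npz",p=p,d=d,T=c["world_from_camera"])
print(c["world_from_camera"].round(3),c["intrinsics"][0,0])
plan(*now(),np.array([.4375,-.109,.183]),45)
```

```text
(array([0.3784664 , 0.01550895, 0.20688533]), np.float64(45.107927020890074)) 2.2
[[ 0.708 -0.67  -0.222  0.435]
 [-0.706 -0.672 -0.222  0.073]
 [-0.001  0.314 -0.949  0.277]
 [ 0.     0.     0.     1.   ]] 304.63127260329935
[-0.36, 1.0, 0.18] [0, 0, 0.01] -> [ 0.424 -0.08   0.189] 44.9 dist 108 mm
[-0.11, 0.3, 0.06] [0, 0, -0.0] -> [ 0.437 -0.109  0.183] 44.9 dist 33 mm
```

View pics/w0.png

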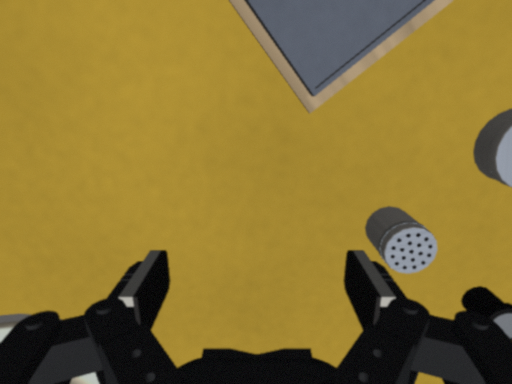

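The wrist view shows canister 1's perforated top at about (411,250), with the far tray's corner at the top of the picture. I'll refine the canister's position from this view.

Run:
```python
from h import *
z=np.load("pics/w0.npz"); p=z["p"]; cal=imaging.get_calibration("wrist"); cal["world_from_camera"]=z["T"]
hsv=cv2.cvtColor(p,cv2.COLOR_RGB2HSV)
m=((hsv[:,:,1]<80)&(hsv[:,:,2]>125)).astype(np.uint8)
m=cv2.morphologyEx(m,cv2.MORPH_CLOSE,np.ones((7,7)))
for c in cv2.findContours(m,cv2.RETR_EXTERNAL,cv2.CHAIN_APPROX_NONE)[0]:
    if cv2.contourArea(c)>900:
        e=cv2.fitEllipse(c); print(np.round(e[0],1),np.round(e[1],1),ray(cal,e[0],.05).round(4))
```

```text
[410.6 250.3] [43.1 53.4] [[ 0.4364 -0.1067  0.05  ]]
[305.  128.2] [111.  122.6] [[0.4416 0.03   0.05  ]]
```

Request:
{"method": "apply_moves", "body": {"rows": [[[-0.36,1.0,0],[0,0,0],1],[[-0.36,1.0,0],[0,0,0],1],[[-0.36,1.0,0],[0,0,0],1]]}}

```text
time: 2.55
ee_pos: [0.4256, -0.0827, 0.207]
tcp_rot: [179.9, -0.0, 45.1]
wrist_force: [-0.0, 0.2, 0.1]
opening: 0.0854
grasp_force: 0.0
```

Request:
{"method": "apply_moves", "body": {"rows": [[[-0.1,0.27,0.3],[0,0,0],1],[[-0.1,0.27,0.3],[0,0,0],1],[[-0.1,0.27,0.3],[0,0,0],1],[[-0.1,0.27,0.3],[0,0,0],1]]}}

```text
time: 2.95
ee_pos: [0.4364, -0.1058, 0.1778]
tcp_rot: [180.0, -0.0, 45.2]
wrist_force: [-0.1, -0.6, 0.4]
opening: 0.0855
grasp_force: 0.0
```

Request:
{"method": "apply_moves", "body": {"rows": [[[0,0,0.3],[0,0,0],1],[[0,0,0.6],[0,0,0],1],[[0,0,0.8],[0,0,0],1],[[0,0,0.93],[0,0,0],1],[[0,0,0.93],[0,0,0],1],[[0,0,0.93],[0,0,0],1],[[0,0,0.93],[0,0,0],0],[[0,0,0.93],[0,0,0],0],[[0,0,0.93],[0,0,0],0],[[0,0,0.93],[0,0,0],0],[[0,0,0.93],[0,0,0],0],[[0,0,0.93],[0,0,0],0],[[0,0,0.93],[0,0,0],0],[[0,0,0.93],[0,0,0],0],[[0,0,0.93],[0,0,0],0]], "force": 35}}

```text
time: 4.45
ee_pos: [0.4367, -0.1072, 0.0847]
tcp_rot: [179.9, -0.0, 45.1]
wrist_force: [0.7, 0.3, 7.2]
opening: 0.0433
grasp_force: 35.3
```

Run:
```python
from h import *
o=sensors.get_obs(); print(o["opening"],o["grasp_force"],o["time"])
p,y=now(); print(p,y); p[2]+=.1
plan(p,y,np.array([.571,.375,.185]),45)
```

```text
0.04329542371549934 35.29563367366791 4.45
[ 0.43671958 -0.10721629  0.08473768] 45.127136685233026
[1.0, -0.56, -0.0] [0, 0, 0.0] -> [0.468 0.003 0.185] 45.1 dist 115 mm
[1.0, -0.56, -0.0] [0, 0, 0.0] -> [0.498 0.114 0.185] 45.1 dist 115 mm
[1.0, -0.56, -0.0] [0, 0, 0.0] -> [0.529 0.224 0.185] 45.1 dist 115 mm
[1.0, -0.56, -0.0] [0, 0, 0.0] -> [0.56  0.334 0.185] 45.1 dist 115 mm
[0.36, -0.21, -0.0] [0, 0, 0.0] -> [0.571 0.375 0.185] 45.1 dist 42 mm
```

Request:
{"method": "apply_moves", "body": {"rows": [[[0,0,-0.3],[0,0,0],0],[[0,0,-0.7],[0,0,0],0],[[0,0,-1.0],[0,0,0],0],[[0,0,-1.0],[0,0,0],0]]}}

```text
time: 4.85
ee_pos: [0.4378, -0.1075, 0.1881]
tcp_rot: [179.7, -0.2, 45.1]
wrist_force: [-0.5, 0.1, -1.6]
opening: 0.0429
grasp_force: 35.9
```

Request:
{"method": "apply_moves", "body": {"rows": [[[0.3,-0.17,0],[0,0,0],0],[[0.65,-0.36,0],[0,0,0],0],[[1.0,-0.56,0],[0,0,0],0]]}}

```text
time: 5.15
ee_pos: [0.4672, 0.0042, 0.1831]
tcp_rot: [-180.0, 0.0, 45.0]
wrist_force: [0.7, -0.7, -1.4]
opening: 0.0435
grasp_force: 35.9
```

Request:
{"method": "apply_moves", "body": {"rows": [[[0.35,-0.2,0],[0,0,0],0],[[0.7,-0.4,0],[0,0,0],0],[[1.0,-0.56,0],[0,0,0],0]]}}

```text
time: 5.45
ee_pos: [0.498, 0.1156, 0.1829]
tcp_rot: [-180.0, 0.0, 45.2]
wrist_force: [0.9, 0.1, -0.5]
opening: 0.0436
grasp_force: 35.9
```

Request:
{"method": "apply_moves", "body": {"rows": [[[0.35,-0.2,0],[0,0,0],0],[[0.7,-0.4,0],[0,0,0],0],[[1.0,-0.56,0],[0,0,0],0]]}}

```text
time: 5.75
ee_pos: [0.5289, 0.2259, 0.1827]
tcp_rot: [-180.0, 0.1, 45.2]
wrist_force: [1.3, 0.1, 0.3]
opening: 0.0434
grasp_force: 35.9
```

Request:
{"method": "apply_moves", "body": {"rows": [[[0.35,-0.2,0],[0,0,0],0],[[0.7,-0.4,0],[0,0,0],0],[[1.0,-0.56,0],[0,0,0],0]]}}

```text
time: 6.05
ee_pos: [0.5597, 0.3363, 0.1824]
tcp_rot: [-180.0, 0.1, 45.2]
wrist_force: [0.1, -0.7, -0.6]
opening: 0.0432
grasp_force: 35.9
```

Request:
{"method": "apply_moves", "body": {"rows": [[[0.2,-0.12,0],[0,0,0],0],[[0.36,-0.21,0],[0,0,0],0],[[0.36,-0.21,0],[0,0,0],0],[[0.36,-0.21,0],[0,0,0],0],[[0.36,-0.21,0],[0,0,0],0]]}}

```text
time: 6.55
ee_pos: [0.5701, 0.3739, 0.1834]
tcp_rot: [-180.0, 0.1, 45.1]
wrist_force: [-0.1, -0.3, -0.5]
opening: 0.043
grasp_force: 35.9
```

Run:
```python
from h import *
o=sensors.get_obs(); print(o["opening"],o["grasp_force"],o["wrist_force"],o["time"],now())
c=imaging.get_calibration("wrist"); p,d=imaging.camera("wrist")
q,_=imaging.camera("top")
cv2.imwrite("pics/w1.png",cv2.resize(np.hstack([p,q]),(800,300))[:,:,::-1])
```

```text
0.04297985979272773 35.940696001052856 [-0.08885838 -0.31514899 -0.52092915] 6.55 (array([0.57013708, 0.37391821, 0.18343234]), np.float64(45.0983815517365))
```

View pics/w1.png

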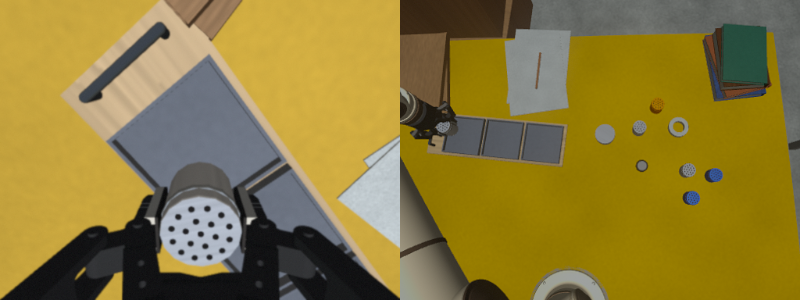

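The canister is gripped upright over the tray next to the handle: its top is at (202,230) in the wrist half, and the handle is at (125,60).

Request:
{"method": "apply_moves", "body": {"rows": [[[0,0,0.25],[0,0,0],0],[[0,0,0.5],[0,0,0],0],[[0,0,0.7],[0,0,0],0],[[0,0,0.8],[0,0,0],0],[[0,0,0.84],[0,0,0],0],[[0,0,0.87],[0,0,0],0],[[0,0,0.875],[0,0,0],0],[[0,0,0.875],[0,0,0],0],[[0,0,0.875],[0,0,0],0]]}}

```text
time: 7.55
ee_pos: [0.5705, 0.3749, 0.0972]
tcp_rot: [180.0, -0.1, 45.1]
wrist_force: [0.0, 0.1, -0.6]
opening: 0.0435
grasp_force: 35.9
```

Request:
{"method": "apply_moves", "body": {"rows": [[[0,0,0.01],[0,0,0],0],[[0,0,0.015],[0,0,0],0],[[0,0,0.02],[0,0,0],0],[[0,0,0.02],[0,0,0],0],[[0,0,0.02],[0,0,0],0]]}}

```text
time: 8.05
ee_pos: [0.5703, 0.3748, 0.0948]
tcp_rot: [180.0, -0.0, 45.1]
wrist_force: [-1.8, -0.3, 5.0]
opening: 0.0434
grasp_force: 36.4
```

Contact is felt at 5 N, so I'll release and lift.

Request:
{"method": "apply_moves", "body": {"rows": [[[0,0,0],[0,0,0],0.85],[[0,0,0],[0,0,0],0.85],[[0,0,0],[0,0,0],0.85],[[0,0,0],[0,0,0],0.85],[[0,0,0],[0,0,0],0.85],[[0,0,0],[0,0,0],0.85],[[0,0,-0.2],[0,0,0],0.85],[[0,0,-0.5],[0,0,0],0.85],[[0,0,-0.9],[0,0,0],0.85],[[0,0,-1.0],[0,0,0],0.85],[[0,0,-1.0],[0,0,0],0.85],[[0,0,-1.0],[0,0,0],0.85]]}}

```text
time: 9.25
ee_pos: [0.5701, 0.3746, 0.1932]
tcp_rot: [-180.0, 0.1, 45.1]
wrist_force: [0.7, 0.1, -0.8]
opening: 0.0725
grasp_force: 0.0
```

Run:
```python
from h import *
o=sensors.get_obs(); print(o["opening"],now())
c=imaging.get_calibration("wrist"); p,d=imaging.camera("wrist")
cv2.imwrite("pics/w2.png",p[:,:,::-1])
plan(*now(),np.array([.582,-.238,.195]),45)
```

```text
0.07252828705699538 (array([0.57011473, 0.37461074, 0.19317323]), np.float64(45.12975891453747))
[-0.97, 1.0, -0.01] [0, 0, 0.0] -> [0.572 0.235 0.193] 45.1 dist 139 mm
[-0.96, 1.0, -0.0] [0, 0, 0.0] -> [0.575 0.097 0.193] 45.1 dist 139 mm
[-0.97, 1.0, -0.01] [0, 0, 0.0] -> [ 0.578 -0.043  0.194] 45.1 dist 139 mm
[-0.96, 1.0, -0.0] [0, 0, 0.0] -> [ 0.581 -0.181  0.194] 45.1 dist 139 mm
[-0.4, 0.41, -0.01] [0, 0, 0.0] -> [ 0.582 -0.239  0.195] 45.1 dist 57 mm
```

View pics/w2.png

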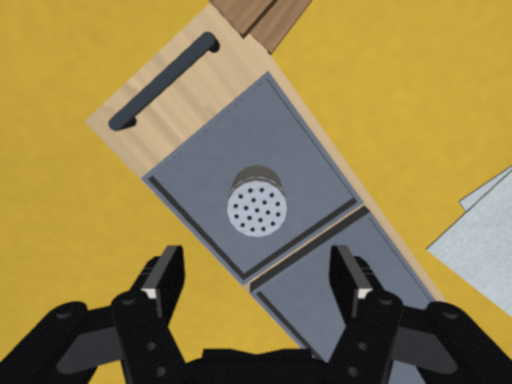

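Canister 1 stands upright in the first tray, with its top at (257,208) and the handle tray around it. Next is canister 3.

Request:
{"method": "apply_moves", "body": {"rows": [[[-0.3,0.31,0],[0,0,0],0.9],[[-0.64,0.66,0],[0,0,0],1],[[-0.97,1.0,0],[0,0,0],1]]}}

```text
time: 9.6
ee_pos: [0.5718, 0.234, 0.1921]
tcp_rot: [-179.9, 0.2, 45.2]
wrist_force: [1.2, -0.3, 0.2]
opening: 0.0855
grasp_force: 0.0
```

Request:
{"method": "apply_moves", "body": {"rows": [[[-0.32,0.33,0],[0,0,0],1],[[-0.64,0.66,0],[0,0,0],1],[[-0.96,1.0,0],[0,0,0],1]]}}

```text
time: 9.9
ee_pos: [0.5749, 0.095, 0.1925]
tcp_rot: [-179.9, 0.1, 45.1]
wrist_force: [0.9, -0.1, -0.7]
opening: 0.0853
grasp_force: 0.0
```

Request:
{"method": "apply_moves", "body": {"rows": [[[-0.32,0.33,0],[0,0,0],1],[[-0.64,0.66,0],[0,0,0],1],[[-0.97,1.0,0],[0,0,0],1]]}}

```text
time: 10.2
ee_pos: [0.5774, -0.0441, 0.1926]
tcp_rot: [-179.9, 0.1, 45.1]
wrist_force: [1.0, 0.0, -0.8]
opening: 0.0855
grasp_force: 0.0
```

Request:
{"method": "apply_moves", "body": {"rows": [[[-0.32,0.33,0],[0,0,0],1],[[-0.64,0.66,0],[0,0,0],1],[[-0.96,1.0,0],[0,0,0],1],[[-0.96,1.0,0],[0,0,0],1],[[-0.96,1.0,0],[0,0,0],1]]}}

```text
time: 10.7
ee_pos: [0.5807, -0.1818, 0.1925]
tcp_rot: [-179.8, 0.1, 45.0]
wrist_force: [0.8, 0.7, -0.7]
opening: 0.0853
grasp_force: 0.0
```

```bash
cat >> h.py <<'E'
def tops(name):
    cal=imaging.get_calibration("wrist"); p,_=imaging.camera("wrist"); cv2.imwrite(name,p[:,:,::-1])
    hsv=cv2.cvtColor(p,cv2.COLOR_RGB2HSV)
    m=((hsv[:,:,1]<80)&(hsv[:,:,2]>125)).astype(np.uint8)
    m=cv2.morphologyEx(m,cv2.MORPH_CLOSE,np.ones((7,7)))
    for c in cv2.findContours(m,cv2.RETR_EXTERNAL,cv2.CHAIN_APPROX_NONE)[0]:
        if cv2.contourArea(c)>900:
            e=cv2.fitEllipse(c); print(np.round(e[0],1),np.round(e[1],1),ray(cal,e[0],.05).round(4))
E
python3 - <<'E'
from h import *
print(now())
tops("pics/w3.png")
plan(*now(),np.array([.582,-.238,.183]),45)
E
```

```text
(array([ 0.58070734, -0.18181773,  0.19245362]), np.float64(45.00565563634815))
[307.2 250.3] [47.3 54.9] [[ 0.5809 -0.2358  0.05  ]]
[185.7 156. ] [81.4 88.6] [[ 0.5705 -0.1193  0.05  ]]
[31.1 32.2] [ 18.  127.9] [[ 0.5619 -0.0013  0.05  ]]
[-0.4, 0.41, 0.1] [0, 0, 0.0] -> [ 0.582 -0.238  0.183] 45.1 dist 58 mm
```

Request:
{"method": "apply_moves", "body": {"rows": [[[-0.38,0.385,0.1],[0,0,0],1],[[-0.38,0.385,0.2],[0,0,0],1],[[-0.38,0.385,0.2],[0,0,0],1],[[-0.38,0.385,0.2],[0,0,0],1]]}}

```text
time: 11.15
ee_pos: [0.5819, -0.2336, 0.174]
tcp_rot: [-179.9, 0.0, 45.2]
wrist_force: [-0.0, 0.1, 0.8]
opening: 0.0853
grasp_force: 0.0
```

Request:
{"method": "apply_moves", "body": {"rows": [[[0,0,0.3],[0,0,0],1],[[0,0,0.6],[0,0,0],1],[[0,0,0.8],[0,0,0],1],[[0,0,0.89],[0,0,0],1],[[0,0,0.89],[0,0,0],1],[[0,0,0.89],[0,0,0],1],[[0,0,0.89],[0,0,0],0],[[0,0,0.89],[0,0,0],0],[[0,0,0.89],[0,0,0],0],[[0,0,0.89],[0,0,0],0],[[0,0,0.89],[0,0,0],0],[[0,0,0.89],[0,0,0],0],[[0,0,0.89],[0,0,0],0],[[0,0,0.89],[0,0,0],0]], "force": 35}}

```text
time: 12.55
ee_pos: [0.5823, -0.2353, 0.0863]
tcp_rot: [179.9, -0.0, 45.1]
wrist_force: [-0.7, 0.1, 6.0]
opening: 0.0433
grasp_force: 35.7
```

Request:
{"method": "apply_moves", "body": {"rows": [[[0,0,-0.3],[0,0,0],0],[[0,0,-0.7],[0,0,0],0],[[0,0,-1.0],[0,0,0],0],[[0,0,-1.0],[0,0,0],0],[[0,0,-1.0],[0,0,0],0]]}}

```text
time: 13.05
ee_pos: [0.5821, -0.2352, 0.1857]
tcp_rot: [179.9, -0.0, 45.1]
wrist_force: [0.2, 0.8, -0.2]
opening: 0.0426
grasp_force: 35.9
```

Run:
```python
from h import *
p,y=now(); print(p,y)
plan(p,y,np.array([.556,.235,p[2]]),45)
```

```text
[ 0.58211578 -0.23524601  0.18566639] 45.12471994024888
[0.9, -1.0, 0.0] [0, 0, 0.0] -> [ 0.575 -0.101  0.186] 45.1 dist 135 mm
[0.9, -1.0, 0.0] [0, 0, 0.0] -> [0.567 0.033 0.186] 45.1 dist 135 mm
[0.9, -1.0, 0.0] [0, 0, 0.0] -> [0.56  0.168 0.186] 45.1 dist 135 mm
[0.45, -0.5, 0.0] [0, 0, 0.0] -> [0.556 0.235 0.186] 45.1 dist 67 mm
```

Request:
{"method": "apply_moves", "body": {"rows": [[[0.25,-0.28,0],[0,0,0],0],[[0.58,-0.64,0],[0,0,0],0],[[0.9,-1.0,0],[0,0,0],0]]}}

```text
time: 13.35
ee_pos: [0.5736, -0.0997, 0.1832]
tcp_rot: [-179.9, 0.1, 45.0]
wrist_force: [1.0, 0.5, -0.6]
opening: 0.0433
grasp_force: 36.0
```

Request:
{"method": "apply_moves", "body": {"rows": [[[0.3,-0.33,0],[0,0,0],0],[[0.6,-0.67,0],[0,0,0],0],[[0.9,-1.0,0],[0,0,0],0]]}}

```text
time: 13.65
ee_pos: [0.5661, 0.0352, 0.1835]
tcp_rot: [-179.9, 0.1, 45.1]
wrist_force: [0.3, -0.2, -0.2]
opening: 0.0434
grasp_force: 36.0
```

Request:
{"method": "apply_moves", "body": {"rows": [[[0.3,-0.33,0],[0,0,0],0],[[0.6,-0.67,0],[0,0,0],0],[[0.9,-1.0,0],[0,0,0],0]]}}

```text
time: 13.95
ee_pos: [0.5587, 0.1695, 0.1835]
tcp_rot: [-179.9, 0.1, 45.1]
wrist_force: [1.3, -0.3, -1.3]
opening: 0.043
grasp_force: 36.0
```

Request:
{"method": "apply_moves", "body": {"rows": [[[0.25,-0.28,0],[0,0,0],0],[[0.4,-0.45,0],[0,0,0],0],[[0.45,-0.5,0],[0,0,0],0],[[0.45,-0.5,0],[0,0,0],0],[[0.45,-0.5,0],[0,0,0],0]]}}

```text
time: 14.45
ee_pos: [0.556, 0.2341, 0.1845]
tcp_rot: [-180.0, 0.1, 45.1]
wrist_force: [0.9, -0.8, -0.4]
opening: 0.043
grasp_force: 36.0
```

Request:
{"method": "apply_moves", "body": {"rows": [[[0,0,0.25],[0,0,0],0],[[0,0,0.5],[0,0,0],0],[[0,0,0.7],[0,0,0],0],[[0,0,0.8],[0,0,0],0],[[0,0,0.85],[0,0,0],0],[[0,0,0.87],[0,0,0],0],[[0,0,0.87],[0,0,0],0],[[0,0,0.88],[0,0,0],0],[[0,0,0.885],[0,0,0],0],[[0,0,0.885],[0,0,0],0],[[0,0,0.885],[0,0,0],0]]}}

```text
time: 15.55
ee_pos: [0.5562, 0.2351, 0.0971]
tcp_rot: [180.0, -0.0, 45.1]
wrist_force: [0.7, -0.3, -0.4]
opening: 0.0431
grasp_force: 36.0
```

Request:
{"method": "apply_moves", "body": {"rows": [[[0,0,0.01],[0,0,0],0],[[0,0,0.015],[0,0,0],0],[[0,0,0.015],[0,0,0],0],[[0,0,0.015],[0,0,0],0]]}}

```text
time: 15.95
ee_pos: [0.5562, 0.2351, 0.0963]
tcp_rot: [180.0, -0.0, 45.1]
wrist_force: [-2.1, -1.4, 5.6]
opening: 0.0435
grasp_force: 36.7
```

Request:
{"method": "apply_moves", "body": {"rows": [[[0,0,0],[0,0,0],0.85],[[0,0,0],[0,0,0],0.85],[[0,0,0],[0,0,0],0.85],[[0,0,0],[0,0,0],0.85],[[0,0,0],[0,0,0],0.85],[[0,0,0],[0,0,0],0.85],[[0,0,-0.2],[0,0,0],0.85],[[0,0,-0.5],[0,0,0],0.85],[[0,0,-0.9],[0,0,0],0.85],[[0,0,-1.0],[0,0,0],0.85],[[0,0,-1.0],[0,0,0],0.85],[[0,0,-1.0],[0,0,0],0.85]]}}

```text
time: 17.15
ee_pos: [0.5559, 0.235, 0.1942]
tcp_rot: [-180.0, 0.1, 45.1]
wrist_force: [-0.2, 1.3, -0.8]
opening: 0.0725
grasp_force: 0.0
```

Run:
```python
from h import *
print(now()); tops("pics/w4.png")
```

```text
(array([0.55590261, 0.23495657, 0.19424465]), np.float64(45.1284516189417))
[449.4 125.2] [164.9 267.1] [[0.6897 0.1833 0.05  ]]
[213.1 142.1] [190.5 511.2] [[0.5664 0.2902 0.05  ]]
```

View pics/w4.png

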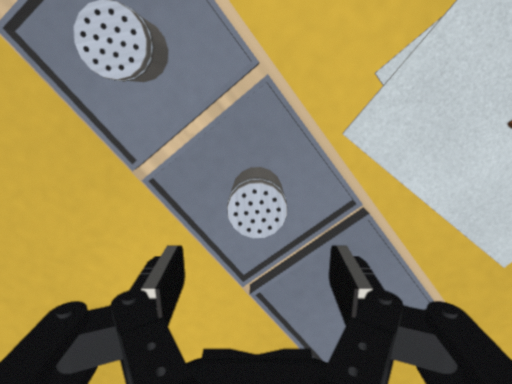

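The second canister stands upright in the middle tray, with its top at (257,209), and the first still stands in its tray at (111,39). Next is the last canister.

Request:
{"method": "apply_moves", "body": {"rows": [[[-0.3,0.2,0],[0,0,0],0.9],[[-0.65,0.44,0],[0,0,0],1],[[-1.0,0.68,0],[0,0,0],1]]}}

```text
time: 17.5
ee_pos: [0.5327, 0.1151, 0.1932]
tcp_rot: [-179.9, 0.1, 45.2]
wrist_force: [1.6, -0.6, -0.6]
opening: 0.0857
grasp_force: 0.0
```

Request:
{"method": "apply_moves", "body": {"rows": [[[-0.33,0.22,0],[0,0,0],1],[[-0.66,0.45,0],[0,0,0],1],[[-1.0,0.68,0],[0,0,0],1]]}}

```text
time: 17.8
ee_pos: [0.5103, -0.004, 0.1936]
tcp_rot: [-179.9, 0.1, 45.1]
wrist_force: [0.8, -0.0, 0.8]
opening: 0.0852
grasp_force: 0.0
```

Request:
{"method": "apply_moves", "body": {"rows": [[[-0.33,0.22,0],[0,0,0],1],[[-0.66,0.45,0],[0,0,0],1],[[-1.0,0.68,0],[0,0,0],1]]}}

```text
time: 18.1
ee_pos: [0.4879, -0.1228, 0.1937]
tcp_rot: [-179.9, 0.1, 45.1]
wrist_force: [0.9, 1.2, -0.1]
opening: 0.0856
grasp_force: 0.0
```

Request:
{"method": "apply_moves", "body": {"rows": [[[-0.33,0.22,0],[0,0,0],1],[[-0.66,0.45,0],[0,0,0],1],[[-1.0,0.68,0],[0,0,0],1]]}}

```text
time: 18.4
ee_pos: [0.4656, -0.2416, 0.1937]
tcp_rot: [-179.9, 0.0, 45.1]
wrist_force: [1.0, 0.4, 0.2]
opening: 0.0855
grasp_force: 0.0
```

Request:
{"method": "apply_moves", "body": {"rows": [[[-0.33,0.22,0],[0,0,0],1],[[-0.66,0.45,0],[0,0,0],1],[[-1.0,0.68,0],[0,0,0],1],[[-1.0,0.68,0],[0,0,0],1],[[-1.0,0.68,0],[0,0,0],1]]}}

```text
time: 18.9
ee_pos: [0.4435, -0.3595, 0.1935]
tcp_rot: [-179.8, 0.0, 45.0]
wrist_force: [0.3, 1.1, -1.3]
opening: 0.0858
grasp_force: 0.0
```

Run:
```python
from h import *
print(now())
tops("pics/w5.png")
plan(*now(),np.array([.436,-.391,.183]),45)
```

```text
(array([ 0.44350401, -0.35951134,  0.19346176]), np.float64(45.022102909769416))
[278.3 237.5] [48.8 54.8] [[ 0.4352 -0.3897  0.05  ]]
[143.6  75.9] [39.9 46.1] [[ 0.4538 -0.2427  0.05  ]]
[407.5  72.1] [ 85.7 102.3] [[ 0.5768 -0.3627  0.05  ]]
[-0.28, 0.17, 0.11] [0, 0, 0.0] -> [ 0.436 -0.391  0.183] 45.1 dist 35 mm
```

View pics/w5.png

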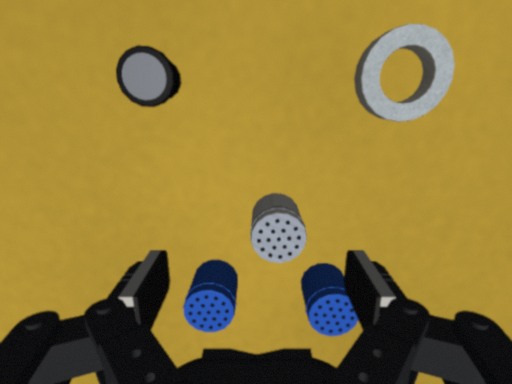

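The bare canister's top is at (278,238). The blue look-alikes at (211,310) and (332,315) lie well off the finger line.

Request:
{"method": "apply_moves", "body": {"rows": [[[-0.27,0.155,0.1],[0,0,0],1],[[-0.27,0.155,0.2],[0,0,0],1],[[-0.27,0.155,0.2],[0,0,0],1],[[-0.27,0.155,0.2],[0,0,0],1]]}}

```text
time: 19.35
ee_pos: [0.4365, -0.388, 0.1751]
tcp_rot: [-179.9, -0.0, 45.2]
wrist_force: [0.1, -1.1, 0.8]
opening: 0.0855
grasp_force: 0.0
```

Request:
{"method": "apply_moves", "body": {"rows": [[[0,0,0.3],[0,0,0],1],[[0,0,0.6],[0,0,0],1],[[0,0,0.8],[0,0,0],1],[[0,0,0.9],[0,0,0],1],[[0,0,0.9],[0,0,0],1],[[0,0,0.9],[0,0,0],1],[[0,0,0.9],[0,0,0],0],[[0,0,0.9],[0,0,0],0],[[0,0,0.9],[0,0,0],0],[[0,0,0.9],[0,0,0],0],[[0,0,0.9],[0,0,0],0],[[0,0,0.9],[0,0,0],0],[[0,0,0.9],[0,0,0],0],[[0,0,0.9],[0,0,0],0]], "force": 35}}

```text
time: 20.75
ee_pos: [0.4365, -0.3895, 0.0862]
tcp_rot: [179.9, -0.0, 45.1]
wrist_force: [-0.4, 0.6, 5.7]
opening: 0.0432
grasp_force: 35.5
```

Request:
{"method": "apply_moves", "body": {"rows": [[[0,0,-0.3],[0,0,0],0],[[0,0,-0.7],[0,0,0],0],[[0,0,-1.0],[0,0,0],0],[[0,0,-1.0],[0,0,0],0],[[0,0,-1.0],[0,0,0],0]]}}

```text
time: 21.25
ee_pos: [0.4364, -0.3894, 0.1855]
tcp_rot: [180.0, -0.0, 45.1]
wrist_force: [1.2, 0.1, -1.4]
opening: 0.0429
grasp_force: 35.9
```

Run:
```python
from h import *
p,y=now(); print(p,y)
plan(p,y,np.array([.540,.095,p[2]]),45)
```

```text
[ 0.43638508 -0.38941018  0.18554496] 45.12756185017958
[1.0, -0.64, 0.0] [0, 0, 0.0] -> [ 0.462 -0.273  0.186] 45.1 dist 119 mm
[1.0, -0.65, 0.0] [0, 0, 0.0] -> [ 0.486 -0.157  0.186] 45.1 dist 119 mm
[1.0, -0.64, 0.0] [0, 0, 0.0] -> [ 0.511 -0.041  0.186] 45.1 dist 119 mm
[1.0, -0.65, 0.0] [0, 0, 0.0] -> [0.536 0.076 0.186] 45.1 dist 119 mm
[0.16, -0.1, 0.0] [0, 0, 0.0] -> [0.54  0.094 0.186] 45.1 dist 19 mm
```

Request:
{"method": "apply_moves", "body": {"rows": [[[0.28,-0.18,0],[0,0,0],0],[[0.64,-0.41,0],[0,0,0],0],[[1.0,-0.64,0],[0,0,0],0]]}}

```text
time: 21.55
ee_pos: [0.4608, -0.2719, 0.1831]
tcp_rot: [-179.8, 0.0, 45.0]
wrist_force: [1.1, 0.2, -1.4]
opening: 0.0429
grasp_force: 36.0
```

Request:
{"method": "apply_moves", "body": {"rows": [[[0.33,-0.21,0],[0,0,0],0],[[0.67,-0.43,0],[0,0,0],0],[[1.0,-0.65,0],[0,0,0],0]]}}

```text
time: 21.85
ee_pos: [0.4854, -0.1547, 0.1835]
tcp_rot: [-179.9, 0.1, 45.1]
wrist_force: [0.7, -0.7, -0.8]
opening: 0.0432
grasp_force: 36.0
```

Request:
{"method": "apply_moves", "body": {"rows": [[[0.33,-0.21,0],[0,0,0],0],[[0.67,-0.43,0],[0,0,0],0],[[1.0,-0.64,0],[0,0,0],0]]}}

```text
time: 22.15
ee_pos: [0.5105, -0.0387, 0.1835]
tcp_rot: [-179.9, 0.1, 45.1]
wrist_force: [1.8, -0.6, -0.9]
opening: 0.0432
grasp_force: 36.0
```

Request:
{"method": "apply_moves", "body": {"rows": [[[0.33,-0.21,0],[0,0,0],0],[[0.67,-0.43,0],[0,0,0],0],[[1.0,-0.65,0],[0,0,0],0]]}}

```text
time: 22.45
ee_pos: [0.5351, 0.0779, 0.1834]
tcp_rot: [-179.9, 0.1, 45.1]
wrist_force: [1.2, -0.8, -1.4]
opening: 0.043
grasp_force: 36.0
```

Request:
{"method": "apply_moves", "body": {"rows": [[[0.16,-0.1,0],[0,0,0],0],[[0.16,-0.1,0],[0,0,0],0],[[0.16,-0.1,0],[0,0,0],0],[[0.16,-0.1,0],[0,0,0],0]]}}

```text
time: 22.85
ee_pos: [0.5394, 0.0938, 0.1846]
tcp_rot: [-180.0, 0.1, 45.1]
wrist_force: [0.7, -0.4, -1.3]
opening: 0.0437
grasp_force: 36.0
```

Request:
{"method": "apply_moves", "body": {"rows": [[[0,0,0.25],[0,0,0],0],[[0,0,0.5],[0,0,0],0],[[0,0,0.7],[0,0,0],0],[[0,0,0.8],[0,0,0],0],[[0,0,0.85],[0,0,0],0],[[0,0,0.87],[0,0,0],0],[[0,0,0.87],[0,0,0],0],[[0,0,0.88],[0,0,0],0],[[0,0,0.885],[0,0,0],0],[[0,0,0.885],[0,0,0],0],[[0,0,0.885],[0,0,0],0]]}}

```text
time: 23.95
ee_pos: [0.5399, 0.0947, 0.0971]
tcp_rot: [180.0, -0.0, 45.1]
wrist_force: [-0.5, -0.9, -1.4]
opening: 0.0433
grasp_force: 36.0
```

Request:
{"method": "apply_moves", "body": {"rows": [[[0,0,0.01],[0,0,0],0],[[0,0,0.015],[0,0,0],0],[[0,0,0.015],[0,0,0],0],[[0,0,0.015],[0,0,0],0]]}}

```text
time: 24.35
ee_pos: [0.5399, 0.0947, 0.0963]
tcp_rot: [180.0, -0.0, 45.1]
wrist_force: [-3.1, -0.1, 6.6]
opening: 0.0435
grasp_force: 36.8
```

Request:
{"method": "apply_moves", "body": {"rows": [[[0,0,0],[0,0,0],0.85],[[0,0,0],[0,0,0],0.85],[[0,0,0],[0,0,0],0.85],[[0,0,0],[0,0,0],0.85],[[0,0,0],[0,0,0],0.85],[[0,0,0],[0,0,0],0.85],[[0,0,-0.2],[0,0,0],0.85],[[0,0,-0.5],[0,0,0],0.85],[[0,0,-0.9],[0,0,0],0.85],[[0,0,-1.0],[0,0,0],0.85],[[0,0,-1.0],[0,0,0],0.85],[[0,0,-1.0],[0,0,0],0.85]]}}

```text
time: 25.55
ee_pos: [0.5396, 0.0946, 0.1943]
tcp_rot: [-180.0, 0.0, 45.1]
wrist_force: [0.6, 0.3, -0.6]
opening: 0.0724
grasp_force: 0.0
```

Run:
```python
from h import *
p,_=imaging.camera("wrist"); q,_=imaging.camera("side")
cv2.imwrite("pics/w6.png",cv2.resize(np.hstack([p,q]),(800,300))[:,:,::-1]); print(now())
```

```text
(array([0.53923273, 0.09454783, 0.19360361]), np.float64(45.13156859678806))
```

View pics/w6.png

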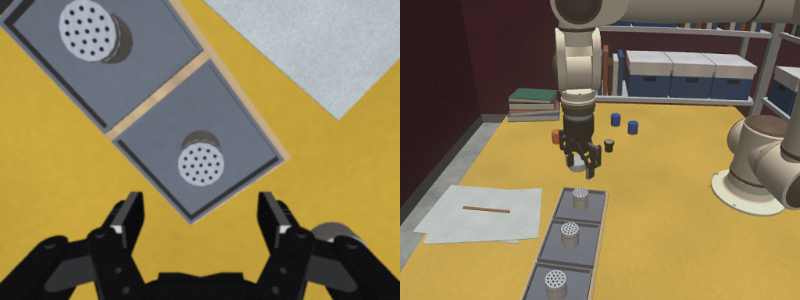

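All three trays hold one upright canister each: in the side half at (580,198), (569,235) and (555,283). The gripper is clear.

```bash
python3 -c "
from workcell import bot; print(bot.job_done())"
```

```text
the job is handed in; nothing more can be done
None
```

All three canisters were dealt upright in the order asked (handle tray, middle, far), one per tray and each set down and let go before the next; the job was handed in at about 26 s.

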